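Cradle the dowel and hold the press-to-run knob

TASK

Get the bench ready to run: first lay the loose wooden dowel level in both V-blocks of the cradle, centred end to end to within about a centimetre, and let go of it. Then take the loose black knob, turn it so that its keyed bore matches the brass D-shaft on the yellow control box, push it fully home on the shaft and press it down to the bottom of the shaft's spring stroke. Finish while still holding the knob pressed down (do not let it spring back), and leave everything else on the bench alone.

Things in the scene. Friction and masses are not known exactly. Their poses are not given: they have to be found in the camera images.
- dowel_center (a point): middle of the loose wooden dowel: a round rod, diameter 28 mm, length 190 mm, about 80 g, lying on the bench across the robot's front (its point x runs along the rod; it is free to roll). This point lies on the rod's axis, 14 mm above the bench at the start
- dowel: the same dowel as a body; x along the rod, its origin on the rod's surface (use dowel_center to find it)
- cradle: fixed cradle (sizes in mm): plywood base plate 90 (x) x 170 (y) x 8 with two blue V-blocks (64 wide in x, 28 long in y, tops 40 above the bench) centred at its y = -55 and +55. Both 90-degree V grooves run along its y at x = 0 and open upward, groove bottom 18 above the bench. Origin: centre of the underside, at bench height. 82 free between the blocks
- cradle_seat (a point): point midway between the two V-blocks, 37.8 mm above the bench, where the dowel's middle lies when seated in both grooves; axes as the cradle's (the grooves along y)
- pod: fixed yellow control box 110 x 110 x 30 mm with a green lamp, bolted down; origin at the centre of its underside, at bench height
- spindle_tip (a point): centre of the top end of the upright brass D-shaft in the middle of the yellow box (mm): diameter 20 with one flat 6 from the axis on its +x side (red stripe down it, white tick on the bush below), z up, top 3 tapered. At rest the tip is 60 above the bench and the shaft stands 27 proud of the black bush on the box. It cannot turn; it is sprung and moves straight down when pressed
- spindle (a joint): stroke of the D-shaft, in m: 0 released, grows as it is pressed down, 0.006 at the bottom stop. It springs back: pressing starts to move it at 3.6 N and takes 9 N at the bottom
- knob: loose black knob (sizes in mm), about 70 g, upright on the bench, 48 high, z up, origin at the centre of its underside. Skirt: diameter 52, 22 high. On it a grip bar 20 wide (y), from x = -26 to +30, from 22 to 48 high: pinch it across its width, fingers above the skirt. A white stripe on the bar's top and end marks its +x side, where the flat of the bore lies
- knob_bore (a point): (sizes in mm) closed end of the D-bore in the knob's underside, on its axis, 18 above the underside; axes as the knob's. Bore: diameter 22, 18 deep, chamfered mouth, flat 7 from the axis on the +x (white stripe) side, so the stripe must point the way the shaft's flat faces. It meets spindle_tip when the knob is fully home
- sanding_block: bystander, to be left alone: cork sanding block with a red sole, 72 x 39 x 28 mm; origin at the centre of the underside
- offcut: bystander, to be left alone: small pale wood offcut, 45 x 35 x 25 mm; origin at the centre of the underside
- tape: bystander, to be left alone: yellow tape measure standing on edge, 65 x 34 x 62 mm; origin at the centre of the underside
- glue: bystander, to be left alone: upright white glue bottle, diameter 56, height 150 mm; origin at the centre of the underside
- ear_defenders: bystander, to be left alone: yellow ear defenders with a black headband, lying, about 110 x 200 x 86 mm; origin at the centre of the underside
- screwdriver: bystander, to be left alone: screwdriver with red handle, lying along its x
- try_square: bystander, to be left alone: carpenter's square, wooden stock 110 long along x and a steel blade along +y (mm)
There are look-alikes about, which are no part of the job. There is more than one size of the dowel; the job needs the largest.

How it is judged:
By the outcome, as a careful person would: the job done as asked, in the order asked, and still so for the second after the job is handed in, while the arm keeps its last pose, push and grip.
It also fails if it takes over 56 s, if anything falls off the work surface, if the arm or the gripper's body presses on something with over 40 N, if the wrist force passes 120 N, or if a joint passes its speed limit or range.

ROBOT

A 6-joint arm with a two-finger parallel gripper is mounted at the origin on the work surface. World frame = base frame: x ahead of the robot, y to its left, z up, the work surface at z = 0. Lengths are in mm, angles in rad, forces in N, time in s.
With the tool pointing down it reaches from about 425 to 950 mm from the base axis. Payload 3.5 kg.
Tool frame: the origin (TCP) lies at the centre of the arm's flange, where the gripper is bolted on; the fingertips stand 173 mm ahead of it and the grasp point (between the pads) lies 155 mm ahead of it; x points along the fingers, z is the direction in which the jaws open and shut, and the axes are right-handed (so a half turn about x gives the same grasp; the last joint's range is limited). The gripper opens to 85 mm and grips with 20 to 120 N. Pads are 22 mm wide; open, the fingers measure 114 mm over their backs; the gripper's body (76 mm by 85 mm) begins 54 mm behind the grasp point. The pads swing forward as they close: fully open they stand 13 mm farther back than shut.
Start: joints at [0.952, 0.286, 1.577, -0, 1.279, -0.15], TCP at [304.94, 602.179, 404.725] pointing down, gripper open.
Joint ranges: [-2.77, 2.77], [-0.9, 2.22], [0.21, 2.48], [-1.53, 4.67], [0.24, 2.81], [-2.84, 2.84]. Speed limits (rad/s): [2.79, 2.79, 3.14, 3.14, 3.14, 3.14].

INTERFACE

Orientations are given as [roll, pitch, yaw] about the fixed x, y, z axes, in that order (R = Rz(yaw) Ry(pitch) Rx(roll)).
In Python, from rig import ctrl gives the robot as it stands.
- The arm moves only by the shell command python3 -m handwheel 'ROWS'. ROWS is JSON, a list of rows, each an object of numbers: "rx", "ry", "rz": the turn, a rotation vector about the world's x, y, z in degrees; "tx", "ty", "tz": the shift along the world's x, y, z in mm; "fingers": the finger opening in mm, from 0 to 85.4. In form: [{"rx": .., "ry": .., "rz": .., "tx": .., "ty": .., "tz": .., "fingers": ..}, ...]. A call has 1 to 10 rows; each row shifts and turns the commanded pose from where the row before left it; what a row does not reach is not made up. A row lasts 1/10 s, in which the tool goes at most 50 mm and 8.59 degrees, less where a joint would pass 70% of its speed; a pose out of reach is approached as far as the arm can. A call is refused whole if a number of a shift passes 50 or a number of a turn 8.59, either way. A call with a gripper value outside its range is refused whole. The fingers move at their own pace and stop on an object; the grip force is fixed at half the most. Time passes only in rows, so rows that do not move let the fingers close. It gives the time, the measured TCP pose, the force and the opening at its end, in the units of the state.
- ctrl.get_obs(): the state, without advancing time (a new reading comes with each control period).
- ctrl.camera(name): name is "scene" or "top"; returns the picture (480x640x3 uint8, red, green, blue); there is no depth.
- ctrl.camera_params(name): a dict with "K" (3x3 intrinsics, pixels), "camera_from_world" (4x4, takes a point from world to camera coordinates). Camera axes: x right, y down, z forward; pixel columns grow to the right and rows downward; lengths in mm; the calibration is good to about 2 mm. A picture is of the moment at which its call begins. camera_params takes no time and is no camera call.
- ctrl.close_job(): hands the job in, once; it reports no verdict.
The state is a dict: "t": time; "joint_pos": joint angles; "joint_vel": joint speeds; "joint_torque": joint torques, N m; "position": TCP position; "ee_rot": TCP orientation; "contact_force": force on the tool from outside, world axes, zero at the start; "ft_torque": the same for the moment, N m; "opening": finger opening in mm.
Only numpy, scipy, OpenCV 4.12 (cv2) and the standard library are available. Lean on these libraries where they do the work, as an engineer would, in place of code of your own. Each camera call takes 0.05 s, during which the arm holds its last target. There are 200 camera calls.

## Working session

There is one attempt and no reset: what is moved stays moved. The work goes in short steps, Python scripts to look and compute and a shell command to move; the robot and the scene stay as the last step left them, time stands still between calls to the robot, and variables do not carry over. Pictures are saved under pics/ and viewed, about 8 in all and at most 12, crops included, and the job is handed in when it is done.

```bash
mkdir -p pics; cat > h.py <<'E'
import numpy as np, cv2
from rig import ctrl
def grab(n,f):
    im=ctrl.camera(n); cv2.imwrite(f'pics/{f}.png',im[:,:,::-1]); return im
def ray(n,px):
    p=ctrl.camera_params(n);K=np.array(p['K']);T=np.array(p['camera_from_world'])
    R,t=T[:3,:3],T[:3,3]
    d=R.T@np.linalg.inv(K)@np.array([px[0],px[1],1.]); return -R.T@t,d
def onz(n,px,z):
    o,d=ray(n,px); return (o+d*(z-o[2])/d[2]).round(1)
def tri(pa,pb,a='scene',b='top'):
    o1,d1=ray(a,pa);o2,d2=ray(b,pb)
    s=np.linalg.lstsq(np.c_[d1,-d2],o2-o1,rcond=None)[0]
    A,B=o1+s[0]*d1,o2+s[1]*d2
    return ((A+B)/2).round(1),np.linalg.norm(A-B).round(1)
def proj(n,P):
    p=ctrl.camera_params(n);K=np.array(p['K']);T=np.array(p['camera_from_world'])
    c=T[:3,:3]@np.array(P)+T[:3,3];u=K@c;return (u[:2]/u[2]).round(1)
E
python3 - <<'E'
from h import *
grab('top','top0');grab('scene','sc0')
for n in('top','scene'):
    o,d=ray(n,(320,240));print(n,o,d,ctrl.camera_params(n)['K'])
print(ctrl.get_obs())
E
```

```text
top [ 313.79710948  -18.53557351 1071.18025278] [ 0.22306101  0.02872888 -0.97441287] [[504.30826495   0.         317.71601986]
 [  0.         504.30826495 243.24874697]
 [  0.           0.           1.        ]]
scene [1364.7885626   540.82515727  695.15180319] [-0.72223164 -0.46776698 -0.50974658] [[533.59083461   0.         313.61011887]
 [  0.         533.59083461 245.9096026 ]
 [  0.           0.           1.        ]]
{'t': 0.1, 'joint_pos': array([ 9.52008233e-01,  2.87084413e-01,  1.57802798e+00,  3.37275231e-07,
        1.27862222e+00, -1.50022568e-01]), 'joint_vel': array([ 0.00114377, -0.00204431, -0.00303344,  0.00148635, -0.000464  ,
       -0.00084543]), 'joint_torque': array([ 1.69230352e-03, -4.07292545e+01, -2.93702692e+01, -5.92601782e-05,
        3.36862468e-03,  9.64464220e-06]), 'position': array([304.8072136 , 602.00236111, 403.48164294]), 'ee_rot': array([ 2.99141939,  1.56865437, -2.18973521]), 'contact_force': array([ 0.1566093 ,  0.47521827, -0.11087016]), 'ft_torque': array([ 0.00781866, -0.00111584,  0.00259851]), 'opening': 84.96944364389334}
```

View pics/top0.png

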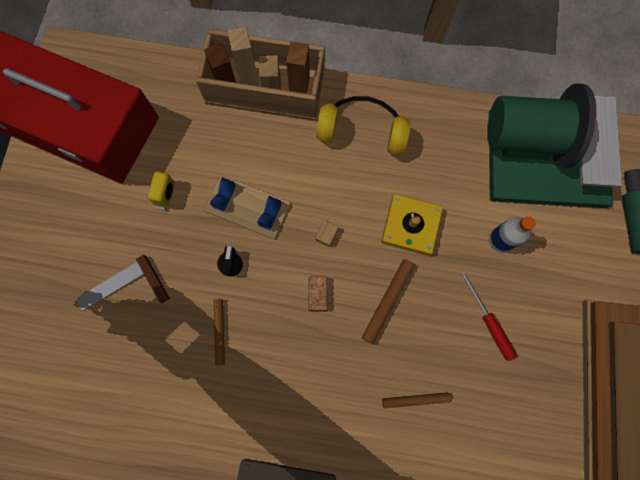

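View pics/sc0.png

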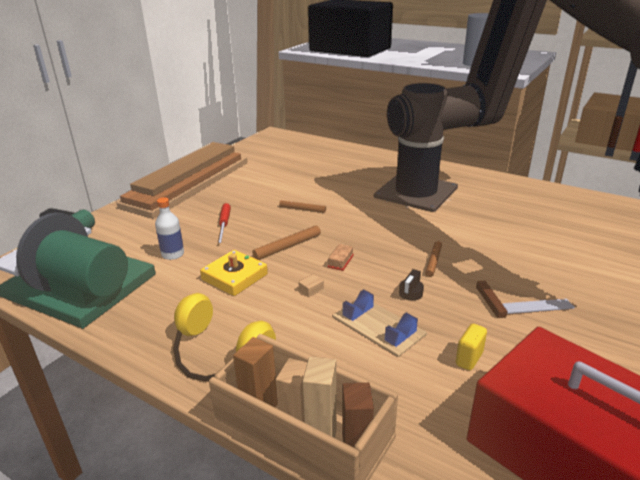

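The top view shows three rods: (389,302), the longest and thickest, (219,332) and (417,400). The square's stock is at (152,278). The knob is at (230,260), the cradle at (247,207) and the pod at (413,223). I pick the rod at (389,302), and will check its length, the knob and the D-shaft in one crop sheet.

```bash
python3 - <<'E'
from h import *
t=cv2.imread('pics/top0.png');s=cv2.imread('pics/sc0.png')
def c(im,x,y,w,h): return cv2.resize(im[y:y+h,x:x+w],(400,300),interpolation=cv2.INTER_CUBIC)
a=np.vstack([np.hstack([c(t,340,190,120,160)if 0 else c(t,373,185,80,60),c(t,200,235,60,45)]),np.hstack([c(t,200,170,100,75),c(t,320,250,136,102)])])
cv2.imwrite('pics/crops.png',a)
hsv=cv2.cvtColor(t,cv2.COLOR_BGR2HSV)
# rods: dark brown
for nm,(x,y,w,h) in dict(big=(350,250,75,105),med=(205,290,28,85),small=(370,380,95,35)).items():
    r=t[y:y+h,x:x+w].astype(int); g=cv2.cvtColor(t,cv2.COLOR_BGR2GRAY)[y:y+h,x:x+w]
    _,m=cv2.threshold(g,0,255,cv2.THRESH_BINARY_INV+cv2.THRESH_OTSU)
    cs,_=cv2.findContours(m,0,1); k=max(cs,key=cv2.contourArea)
    bp=cv2.boxPoints(cv2.minAreaRect(k))+[x,y]
    W=np.array([onz('top',p,14) for p in bp]); e=[np.linalg.norm(W[i]-W[(i+1)%4]) for i in (0,1)]
    print(nm,W.mean(0),np.round(e),bp.round(1).tolist(),W[:,:2].tolist())
def blobs(mask,mn=15):
    n,l,st,ce=cv2.connectedComponentsWithStats(mask)
    return [(st[i].tolist(),ce[i].round(1).tolist()) for i in range(1,n) if st[i][4]>mn]
b=cv2.inRange(hsv,(100,120,30),(130,255,255)); b[:, :200]=0;b[:,300:]=0
for st,ce in blobs(b,60): print('blue top',st,ce,onz('top',ce,30))
y=cv2.inRange(hsv,(20,150,100),(35,255,255)); y[:, :370]=0;y[:,450:]=0;y[:185]=0
k=max(cv2.findContours(y,0,1)[0],key=cv2.contourArea);bp=cv2.boxPoints(cv2.minAreaRect(k))
print('pod',[onz('top',p,30)[:2].tolist() for p in bp],onz('top',bp.mean(0),30))
E
```

```text
big [ 449.7  -152.85   14.  ] [195.  38.] [[359.9, 338.3], [402.8, 257.3], [418.8, 265.8], [375.9, 346.7]] [[364.1, -102.3], [547.4, -168.0], [534.7, -203.9], [352.6, -137.2]]
med [321.275 186.175  14.   ] [152.  57.] [[205.0, 374.0], [205.0, 299.0], [232.0, 299.0], [232.0, 374.0]] [[242.3, 197.6], [391.2, 229.7], [400.4, 173.9], [251.2, 143.5]]
small [ 262.775 -233.9     14.   ] [144.  20.] [[381.3, 397.7], [452.4, 391.2], [453.3, 401.8], [382.3, 408.2]] [[254.8, -161.8], [290.6, -301.6], [270.6, -305.7], [235.1, -166.5]]
blue top [211, 178, 25, 33, 430] [223.1, 194.5] [617.4 235.1  30. ]
blue top [258, 197, 23, 33, 405] [269.3, 213.2] [592.5 128.9  30. ]
pod [[571.1, -116.2], [680.5, -127.3], [670.2, -238.0], [561.6, -224.6]] [ 620.2 -176.6   30. ]
```

View pics/crops.png

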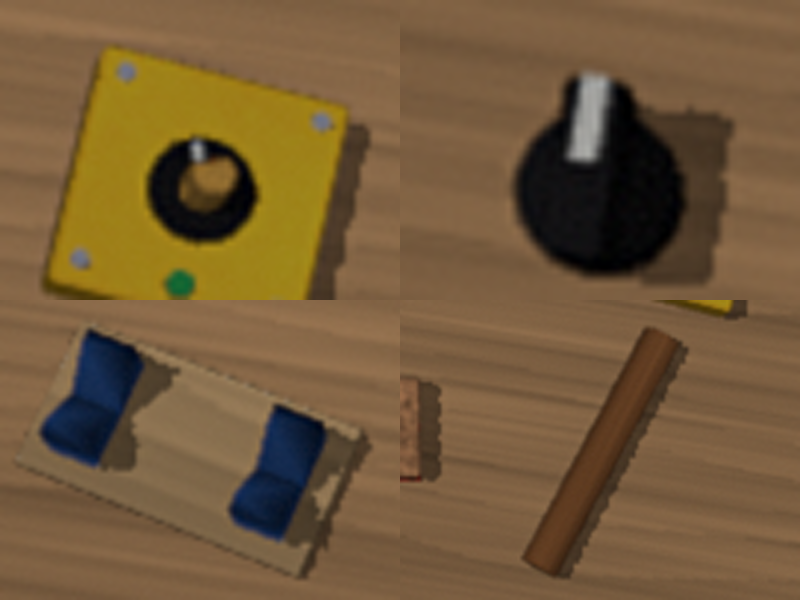

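The crops confirm the big rod: no stripes or other marks, ends near (409,262) and (368,341). The knob's white stripe and the shaft's white tick both point roughly +x (image up). Next I'll measure these features in both views.

```bash
python3 - <<'E'
from h import *
t=cv2.imread('pics/top0.png');s=cv2.imread('pics/sc0.png')
ang=lambda v:np.degrees(np.arctan2(v[1],v[0])).round(1)
A,B=onz('top',(409.5,262.2),14),onz('top',(368,340.8),14)
print('dowel',(A+B)/2,np.linalg.norm(A-B),ang(A-B))
c=[(85,330),(366,432),(300,577),(17,465)]
P=[onz('top',(200+x/4-.5,170+(y-300)/4-.5),8) for x,y in c]
print('cradle',np.mean(P,0),[ (np.linalg.norm(P[i]-P[i-1]).round(),ang(P[i]-P[i-1])) for i in range(4)])
def white(im,x,y,w,h,th=110):
    r=im[y:y+h,x:x+w].astype(float);mn=r.min(2);m=(mn>th)*mn; 
    yy,xx=np.mgrid[y:y+h,x:x+w]; sel=mn>th
    pts=np.c_[xx[sel],yy[sel]].astype(np.float32); return pts
w=white(t,218,240,24,25);print('stripe n',len(w));
vx=cv2.fitLine(w,cv2.DIST_L2,0,.01,.01).ravel();c0=vx[2:];d=vx[:2]*np.sign(-vx[1])
pr=(w-c0)@d
print('stripe z48: ang',ang(onz('top',c0+5*d,48)-onz('top',c0-5*d,48)),'ends',onz('top',c0+d*pr.max(),48),onz('top',c0+d*pr.min(),48))
def dark(im,x,y,w,h,th):
    m=np.zeros(im.shape[:2],np.uint8);m[y:y+h,x:x+w]=(im[y:y+h,x:x+w].max(2)<th)*255
    k=max(cv2.findContours(m,0,1)[0],key=cv2.contourArea);return k
k=dark(t,212,240,36,45,50);e=cv2.minEnclosingCircle(k);print('knob dark',e,cv2.boundingRect(k),onz('top',e[0],22))
k=dark(t,395,200,40,40,60);e=cv2.fitEllipse(cv2.convexHull(k));print('bush',e,onz('top',e[0],33))
w=white(t,405,208,14,14,100);print('tick',len(w),w.mean(0),onz('top',w.mean(0),33))
# shaft crop images, scene crops
cv2.imwrite('pics/crops2.png',np.hstack([cv2.resize(s[245:295,195:275],(400,250),interpolation=2),cv2.resize(s[265:305,385:449],(400,250),interpolation=2)]))
E
```

```text
dowel [ 450.5  -151.45   14.  ] 188.6254754798514 -19.9
cradle [604.325 182.1     8.   ] [(np.float64(85.0), np.float64(-14.1)), (np.float64(168.0), np.float64(-101.2)), (np.float64(89.0), np.float64(166.4)), (np.float64(168.0), np.float64(77.5))]
stripe n 48
stripe z48: ang 2.2 ends [504.8 196.   48. ] [478.6 195.1  48. ]
knob dark ((230.0, 261.0), 14.866168975830078) (218, 247, 25, 29) [477.8 192.7  22. ]
bush ((412.94097900390625, 222.54698181152344), (19.911466598510742, 21.08538818359375), 120.16191864013672) [ 621.6 -177.1   33. ]
tick 4 [411.75 214.75] [ 638.3 -172.5   33. ]
```

View pics/crops2.png

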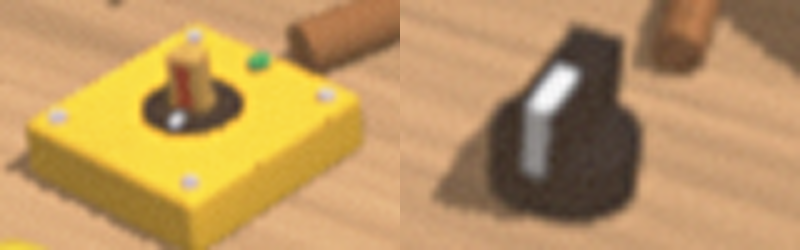

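Scene crops: the shaft's red stripe and tick at (229.5,268.7) face the camera side (+x), the shaft tip is at about (232,253), and the knob's stripe end is at (407.6,282). I'll cross-check both views and work out the move to the dowel.

```bash
cat >> h.py <<'E'
from scipy.spatial.transform import Rotation as Ro
def st():
    o=ctrl.get_obs();R=Ro.from_euler('xyz',o['ee_rot']).as_matrix()
    print('t',o['t'],'p',o['position'].round(1),'F',o['contact_force'].round(1),'open',round(o['opening'],1),'q',o['joint_pos'].round(2))
    print('tool x',R[:,0].round(4),'jaw',R[:,2].round(3),'jawdeg',np.degrees(np.arctan2(R[1,2],R[0,2])).round(2))
    return o,R
E
python3 - <<'E'
from h import *
s=cv2.imread('pics/sc0.png')
st()
print('tip',tri((231.9,252.9),(416.9,218.1)), 'top onz60',onz('top',(416.9,218.1),60),'scene onz60',onz('scene',(231.9,252.9),60))
print('tick sc',onz('scene',(229.7,268.7),33),'bush sc',onz('scene',(233.1,265.1),33))
a,b=onz('scene',(407.6,282.1),48),onz('scene',(412.2,276.2),48);d=a-b
print('knob stripe sc',a,b,np.degrees(np.arctan2(d[1],d[0])), tri((407.6,282.1),proj('top',[504.8,196,48])))
hsv=cv2.cvtColor(s,cv2.COLOR_BGR2HSV);m=cv2.inRange(hsv,(105,100,40),(130,255,255));m[:280]=0;m[350:]=0;m[:,:330]=0;m[:,425:]=0
n,l,q,ce=cv2.connectedComponentsWithStats(m);print([(onz('scene',ce[i],28),q[i][4]) for i in range(1,n) if q[i][4]>60])
for e in ((409.5,262.2),(368,340.8)): print('dowel end in scene',proj('scene',onz('top',e,14)))
E
```

```text
t 0.1 p [304.8 602.  403.5] F [ 0.2  0.5 -0.1] open 85.0 q [ 0.95  0.29  1.58  0.    1.28 -0.15]
tool x [-0.0012 -0.0017 -1.    ] jaw [ 0.452  0.892 -0.002] jawdeg 63.14
tip (array([ 621.8, -177.9,   65.9]), np.float64(2.7)) top onz60 [ 624.4 -179.9   60. ] scene onz60 [ 614.6 -183.    60. ]
tick sc [ 637.  -174.1   33. ] bush sc [ 621.7 -177.1   33. ]
knob stripe sc [500.5 196.6  48. ] [475.6 195.9  48. ] 1.6103006024989683 (array([504. , 196.7,  50.1]), np.float64(2.5))
[(array([596.4, 144.5,  28. ]), np.int32(188)), (array([619.5, 249.5,  28. ]), np.int32(220))]
dowel end in scene [254.2 254.8]
dowel end in scene [316.3 230. ]
```

Both views agree: spindle at about (621.7,-177.4), flat facing about +13°; knob at about (474,195), yaw about 2°; cradle at (604.5,182), yaw about -13°; dowel centre at (450.5,-151.5), axis at -20°. The triangulated heights fit. Now I'll move above the dowel.

```bash
python3 -m handwheel '[{"tx":30,"ty":-50,"tz":0,"fingers":85},{"tx":30,"ty":-50},{"tx":30,"ty":-50},{"tx":30,"ty":-50,"tz":-10},{"tx":30,"ty":-50,"tz":-10},{"ty":-50,"tz":-10},{"ty":-50,"tz":-10},{"ty":-50,"tz":-10},{"ty":-50,"tz":-10},{"ty":-50,"tz":-10}]'
python3 -m handwheel '[{"ty":-50,"tz":-10},{"ty":-50,"tz":-10},{"ty":-50,"tz":-10},{"ty":-50,"tz":-10},{"ty":-50,"tz":-10},{"rz":7,"tx":-4.4,"ty":-3.7},{"tz":0},{"tz":0}]'
python3 - <<'E'
from h import *
st();im=grab('top','t1')
cv2.imwrite('pics/t1c.png',cv2.resize(im[230:380,300:500,::-1],(800,600),interpolation=2))
E
```

```text
t 0.1 p [304.8 602.  403.5] F [ 0.2  0.5 -0.1] open 85.0 q [ 0.95  0.29  1.58  0.    1.28 -0.15]
tool x [-0.0012 -0.0017 -1.    ] jaw [ 0.452  0.892 -0.002] jawdeg 63.14$[0]: bad value
$[0]: bad value
```

View pics/t1c.png

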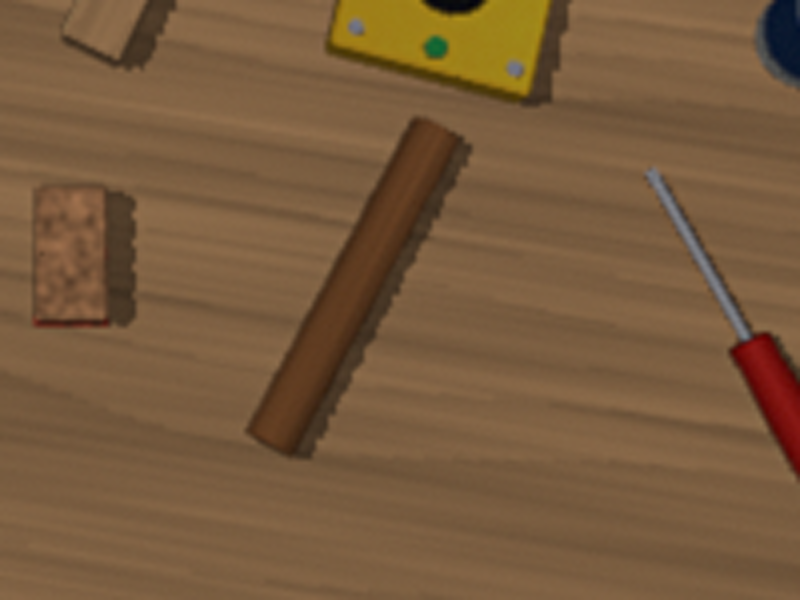

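The calls were refused, so rows need every key and nothing has moved. The crop agrees with the dowel ends at (409,262) and (368,341).

```bash
python3 -m handwheel '[{"rx":0,"ry":0,"rz":0,"tx":30,"ty":-50,"tz":0,"fingers":85},{"rx":0,"ry":0,"rz":0,"tx":30,"ty":-50,"tz":0,"fingers":85},{"rx":0,"ry":0,"rz":0,"tx":30,"ty":-50,"tz":0,"fingers":85},{"rx":0,"ry":0,"rz":0,"tx":30,"ty":-50,"tz":-10,"fingers":85},{"rx":0,"ry":0,"rz":0,"tx":30,"ty":-50,"tz":-10,"fingers":85},{"rx":0,"ry":0,"rz":0,"tx":0,"ty":-50,"tz":-10,"fingers":85},{"rx":0,"ry":0,"rz":0,"tx":0,"ty":-50,"tz":-10,"fingers":85},{"rx":0,"ry":0,"rz":0,"tx":0,"ty":-50,"tz":-10,"fingers":85},{"rx":0,"ry":0,"rz":0,"tx":0,"ty":-50,"tz":-10,"fingers":85},{"rx":0,"ry":0,"rz":0,"tx":0,"ty":-50,"tz":-10,"fingers":85}]' && python3 -m handwheel '[{"rx":0,"ry":0,"rz":0,"tx":0,"ty":-50,"tz":-10,"fingers":85},{"rx":0,"ry":0,"rz":0,"tx":0,"ty":-50,"tz":-10,"fingers":85},{"rx":0,"ry":0,"rz":0,"tx":0,"ty":-50,"tz":-10,"fingers":85},{"rx":0,"ry":0,"rz":0,"tx":0,"ty":-50,"tz":-10,"fingers":85},{"rx":0,"ry":0,"rz":0,"tx":0,"ty":-50,"tz":-10,"fingers":85},{"rx":0,"ry":0,"rz":7,"tx":-4.4,"ty":-3.7,"tz":0,"fingers":85},{"rx":0,"ry":0,"rz":0,"tx":0,"ty":0,"tz":0,"fingers":85},{"rx":0,"ry":0,"rz":0,"tx":0,"ty":0,"tz":0,"fingers":85}]'
python3 -c "
from h import *
st()"
```

```text
t: 1.15
position: [432.2, 142.1, 338.3]
ee_rot: [-1.465, 1.571, -0.362]
contact_force: [0.9, -0.1, -0.3]
opening: 85.0
t: 1.95
position: [428.3, -104.7, 289.6]
ee_rot: [0.83, 1.57, 2.051]
contact_force: [-0.2, -0.5, -0.6]
opening: 84.8
t 1.95 p [ 428.3 -104.7  289.6] F [-0.2 -0.5 -0.6] open 84.8 q [-0.47 -0.11  2.23  0.    1.02 -1.69]
tool x [-2.e-04  5.e-04 -1.e+00] jaw [0.342 0.94  0.   ] jawdeg 69.98
```

```bash
python3 -m handwheel '[{"rx":0,"ry":0,"rz":0,"tx":11.1,"ty":-23.4,"tz":0,"fingers":85},{"rx":0,"ry":0,"rz":0,"tx":11.1,"ty":-23.4,"tz":0,"fingers":85},{"rx":0,"ry":0,"rz":0,"tx":0,"ty":0,"tz":-30,"fingers":85},{"rx":0,"ry":0,"rz":0,"tx":0,"ty":0,"tz":-20,"fingers":85},{"rx":0,"ry":0,"rz":0,"tx":0,"ty":0,"tz":-10,"fingers":85},{"rx":0,"ry":0,"rz":0,"tx":0,"ty":0,"tz":0,"fingers":85}]'
python3 - <<'E'
from h import *
st();im=grab('top','t2');im2=grab('scene','s2')
cv2.imwrite('pics/t2c.png',np.hstack([cv2.resize(im[230:380,330:480,::-1],(400,400),interpolation=2),cv2.resize(im2[180:300,230:350,::-1],(400,400),interpolation=2)]))
E
```

```text
t: 2.55
position: [450.3, -150.4, 228.4]
ee_rot: [1.362, 1.568, 2.587]
contact_force: [0.7, 0.0, -0.0]
opening: 85.1
t 2.55 p [ 450.3 -150.4  228.4] F [ 0.7  0.  -0. ] open 85.1 q [-0.54  0.08  2.18  0.    0.89 -1.76]
tool x [-0.0028  0.0017 -1.    ] jaw [0.339 0.941 0.001] jawdeg 70.19
```

View pics/t2c.png

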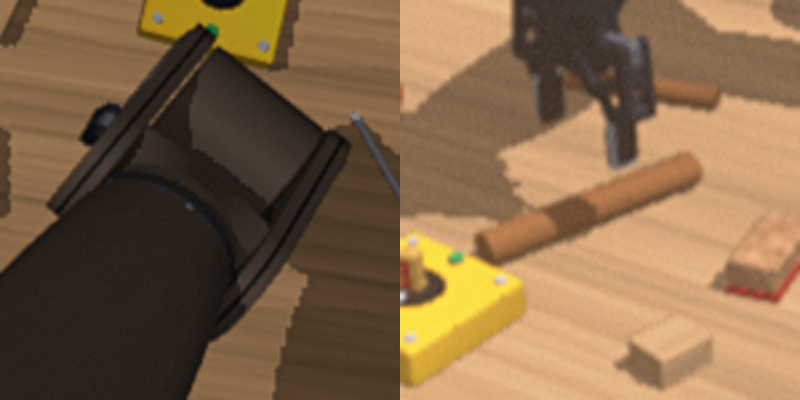

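The top view is blocked by the wrist (as expected). The scene view shows the fingers straddling the middle of the dowel. Descend, close, lift a little.

```bash
python3 -m handwheel '[{"rx":0,"ry":0,"rz":0,"tx":0,"ty":0,"tz":-20,"fingers":85},{"rx":0,"ry":0,"rz":0,"tx":0,"ty":0,"tz":-20,"fingers":85},{"rx":0,"ry":0,"rz":0,"tx":0,"ty":0,"tz":-11,"fingers":85},{"rx":0,"ry":0,"rz":0,"tx":0,"ty":0,"tz":0,"fingers":30},{"rx":0,"ry":0,"rz":0,"tx":0,"ty":0,"tz":0,"fingers":0},{"rx":0,"ry":0,"rz":0,"tx":0,"ty":0,"tz":0,"fingers":0},{"rx":0,"ry":0,"rz":0,"tx":0,"ty":0,"tz":0,"fingers":0},{"rx":0,"ry":0,"rz":0,"tx":0,"ty":0,"tz":0,"fingers":0},{"rx":0,"ry":0,"rz":0,"tx":0,"ty":0,"tz":0,"fingers":0}]'
python3 -c "
from h import *
st()"
```

```text
t: 3.55
position: [451.3, -152.1, 180.1]
ee_rot: [-1.731, 1.569, -0.507]
contact_force: [-0.4, 1.0, 5.4]
opening: 25.8
t 3.55 p [ 451.3 -152.1  180.1] F [-0.4  1.   5.4] open 25.8 q [-0.54  0.17  2.19  0.    0.78 -1.76]
tool x [ 0.002  -0.0011 -1.    ] jaw [ 0.34   0.941 -0.   ] jawdeg 70.14
```

```bash
python3 -m handwheel '[{"rx":0,"ry":0,"rz":0,"tx":0,"ty":0,"tz":5,"fingers":0},{"rx":0,"ry":0,"rz":0,"tx":0,"ty":0,"tz":15,"fingers":0},{"rx":0,"ry":0,"rz":0,"tx":0,"ty":0,"tz":40,"fingers":0},{"rx":0,"ry":0,"rz":0,"tx":0,"ty":0,"tz":40,"fingers":0},{"rx":0,"ry":0,"rz":0,"tx":0,"ty":0,"tz":0,"fingers":0}]'
python3 - <<'E'
from h import *
st();im2=grab('scene','s3')
cv2.imwrite('pics/s3c.png',cv2.resize(im2[120:300,220:400,::-1],(600,600),interpolation=2))
E
```

```text
t: 4.05
position: [452.4, -152.7, 284.7]
ee_rot: [-1.767, 1.559, -0.543]
contact_force: [1.1, -0.6, 0.1]
opening: 26.4
t 4.05 p [ 452.4 -152.7  284.7] F [ 1.1 -0.6  0.1] open 26.4 q [-0.54 -0.02  2.15 -0.    1.   -1.76]
tool x [ 0.0102 -0.0062 -0.9999] jaw [ 0.34   0.941 -0.002] jawdeg 70.15
```

View pics/s3c.png

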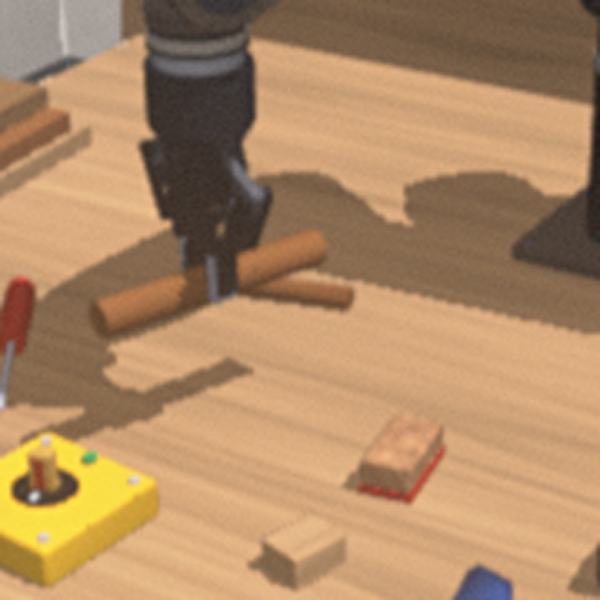

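The dowel is held about level, with ends near (251.5,214.5) and (313.9,194). I'll find its height and centring in the jaws by intersecting the rays with the vertical plane of the rod.

```bash
python3 - <<'E'
from h import *
a=np.radians(-19.9);u=np.array([np.cos(a),np.sin(a),0]);C=np.array([452.4,-152.7,0])
for px in((251.5,214.5),(313.9,194.1)):
    o,d=ray('scene',px);s=np.linalg.lstsq(np.c_[d,-u,[0,0,-1]],o-C,rcond=None)[0] if 0 else np.linalg.solve(np.c_[d,-u,[0,0,-1.]],C-o)
    print('along',s[1].round(1),'z',s[2].round(1))
E
```

```text
along 88.6 z 122.0
along -92.1 z 117.9
```

```bash
python3 -m handwheel '[{"rx":0,"ry":0,"rz":-8.3,"tx":15.2,"ty":33.4,"tz":0,"fingers":0},{"rx":0,"ry":0,"rz":-8.3,"tx":15.2,"ty":33.4,"tz":0,"fingers":0},{"rx":0,"ry":0,"rz":-8.3,"tx":15.2,"ty":33.4,"tz":0,"fingers":0},{"rx":0,"ry":0,"rz":-8.3,"tx":15.2,"ty":33.4,"tz":0,"fingers":0},{"rx":0,"ry":0,"rz":-8.3,"tx":15.2,"ty":33.4,"tz":0,"fingers":0},{"rx":0,"ry":0,"rz":-8.3,"tx":15.2,"ty":33.4,"tz":0,"fingers":0},{"rx":0,"ry":0,"rz":-8.3,"tx":15.2,"ty":33.4,"tz":0,"fingers":0},{"rx":0,"ry":0,"rz":-8.3,"tx":15.2,"ty":33.4,"tz":0,"fingers":0},{"rx":0,"ry":0,"rz":-8.3,"tx":15.2,"ty":33.4,"tz":0,"fingers":0},{"rx":0,"ry":0,"rz":-8.3,"tx":15.2,"ty":33.4,"tz":0,"fingers":0}]'
python3 -m handwheel '[{"rx":0,"ry":0,"rz":0,"tx":0,"ty":0,"tz":0,"fingers":0},{"rx":0,"ry":0,"rz":0,"tx":0,"ty":0,"tz":0,"fingers":0},{"rx":0,"ry":0,"rz":0,"tx":0,"ty":0,"tz":0,"fingers":0}]'
python3 -c "
from h import *
st()"
```

```text
t: 5.1
position: [601.8, 182.6, 276.2]
ee_rot: [-2.746, 1.567, -2.972]
contact_force: [1.2, -0.5, -0.3]
opening: 25.8
t: 5.4
position: [601.5, 180.5, 277.1]
ee_rot: [-2.697, 1.567, -2.917]
contact_force: [0.2, -0.2, -1.6]
opening: 25.7
t 5.4 p [601.5 180.5 277.1] F [ 0.2 -0.2 -1.6] open 25.7 q [ 0.13  0.32  1.79 -0.    1.04  0.35]
tool x [-3.2e-03 -7.0e-04 -1.0e+00] jaw [ 0.976 -0.218 -0.003] jawdeg -12.6
```

```bash
python3 -m handwheel '[{"rx":0,"ry":0,"rz":0,"tx":3,"ty":1.5,"tz":-20,"fingers":0},{"rx":0,"ry":0,"rz":0,"tx":0,"ty":0,"tz":-20,"fingers":0},{"rx":0,"ry":0,"rz":0,"tx":0,"ty":0,"tz":-12,"fingers":0},{"rx":0,"ry":0,"rz":0,"tx":0,"ty":0,"tz":0,"fingers":0},{"rx":0,"ry":0,"rz":0,"tx":0,"ty":0,"tz":0,"fingers":0}]'
python3 - <<'E'
from h import *
st();im=grab('top','t4');im2=grab('scene','s4')
cv2.imwrite('pics/c4.png',np.hstack([cv2.resize(im[150:270,190:310,::-1],(400,400),interpolation=2),cv2.resize(im2[250:370,320:440,::-1],(400,400),interpolation=2)]))
E
```

```text
t: 5.9
position: [605.2, 182.2, 226.9]
ee_rot: [-2.727, 1.57, -2.948]
contact_force: [0.7, 0.1, 0.1]
opening: 25.7
t 5.9 p [605.2 182.2 226.9] F [0.7 0.1 0.1] open 25.7 q [ 0.13  0.39  1.8  -0.    0.96  0.35]
tool x [-3.e-04 -1.e-04 -1.e+00] jaw [ 0.976 -0.219 -0.   ] jawdeg -12.66
```

View pics/c4.png

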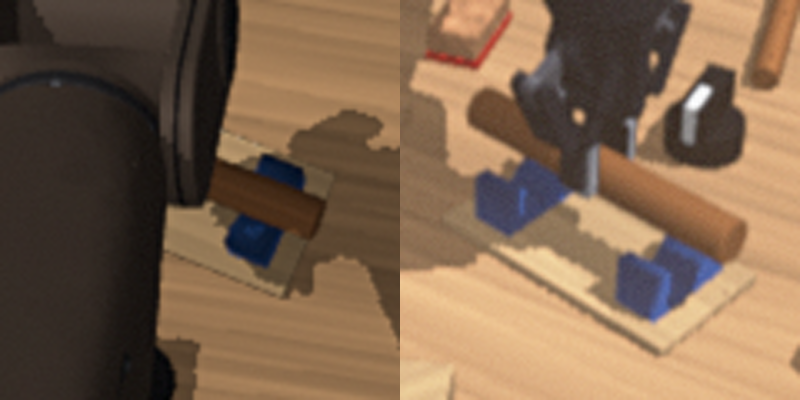

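The dowel hangs over both V grooves, with scene ends near (420.8,321) and (344,281.5). Checking centring and tilt.

```bash
python3 - <<'E'
from h import *
a=np.radians(77.3);u=np.array([np.cos(a),np.sin(a),0]);C=np.array([605.2,182.2,0])
for px in((420.6,321),(343.5,280)):
    o,d=ray('scene',px);s=np.linalg.solve(np.c_[d,-u,[0,0,-1.]],C-o)
    print('along',s[1].round(1),'z',s[2].round(1))
p=onz('top',(190+313/3.333,150+215/3.333),61);print(p,(p-C)[:2]@u[:2],(p-C)[:2]@[u[1],-u[0]])
E
```

```text
along 98.4 z 67.2
along -93.6 z 65.8
[586.4  94.1  61. ] -90.07770196346333 1.028401177302818
```

```bash
python3 -m handwheel '[{"rx":0,"ry":0,"rz":0,"tx":0,"ty":-2,"tz":-10,"fingers":0},{"rx":0,"ry":0,"rz":0,"tx":0,"ty":0,"tz":-6,"fingers":0},{"rx":0,"ry":0,"rz":0,"tx":0,"ty":0,"tz":-3,"fingers":0},{"rx":0,"ry":0,"rz":0,"tx":0,"ty":0,"tz":0,"fingers":0}]'; python3 -m handwheel '[{"rx":0,"ry":0,"rz":0,"tx":0,"ty":0,"tz":-2,"fingers":0},{"rx":0,"ry":0,"rz":0,"tx":0,"ty":0,"tz":0,"fingers":0}]'
python3 -m handwheel '[{"rx":0,"ry":0,"rz":0,"tx":0,"ty":0,"tz":-2,"fingers":0},{"rx":0,"ry":0,"rz":0,"tx":0,"ty":0,"tz":0,"fingers":0}]'
```

```text
t: 6.4
position: [604.8, 180.7, 206.7]
ee_rot: [-2.792, 1.569, -3.013]
contact_force: [-0.1, -0.7, -0.8]
opening: 26.1
t: 6.6
position: [605.2, 180.8, 205.6]
ee_rot: [-2.459, 1.571, -2.679]
contact_force: [-0.2, 1.4, -0.4]
opening: 26.0
t: 6.8
position: [605.7, 180.8, 204.3]
ee_rot: [0.336, 1.569, 0.116]
contact_force: [0.9, 1.2, 0.7]
opening: 25.5
```

```bash
python3 -m handwheel '[{"rx":0,"ry":0,"rz":0,"tx":0,"ty":0,"tz":-1.5,"fingers":0},{"rx":0,"ry":0,"rz":0,"tx":0,"ty":0,"tz":0,"fingers":0}]'
python3 -m handwheel '[{"rx":0,"ry":0,"rz":0,"tx":0,"ty":0,"tz":-1.5,"fingers":0},{"rx":0,"ry":0,"rz":0,"tx":0,"ty":0,"tz":0,"fingers":0}]'
```

```text
t: 7.0
position: [606.0, 180.8, 203.9]
ee_rot: [0.379, 1.569, 0.158]
contact_force: [-0.6, -0.8, 4.7]
opening: 25.7
t: 7.2
position: [606.2, 180.8, 203.8]
ee_rot: [0.283, 1.569, 0.062]
contact_force: [-3.9, -1.1, 10.4]
opening: 25.9
```

Contact came at exactly the predicted seat height (TCP 203.8). Release and lift.

```bash
python3 -m handwheel '[{"rx":0,"ry":0,"rz":0,"tx":0,"ty":0,"tz":1,"fingers":35},{"rx":0,"ry":0,"rz":0,"tx":0,"ty":0,"tz":0,"fingers":50},{"rx":0,"ry":0,"rz":0,"tx":0,"ty":0,"tz":0,"fingers":60},{"rx":0,"ry":0,"rz":0,"tx":0,"ty":0,"tz":0,"fingers":60},{"rx":0,"ry":0,"rz":0,"tx":0,"ty":0,"tz":15,"fingers":60},{"rx":0,"ry":0,"rz":0,"tx":0,"ty":0,"tz":40,"fingers":60},{"rx":0,"ry":0,"rz":0,"tx":0,"ty":0,"tz":40,"fingers":60}]' && python3 -m handwheel '[{"rx":0,"ry":0,"rz":-8.4,"tx":-14.6,"ty":1.6,"tz":0,"fingers":60},{"rx":0,"ry":0,"rz":-8.4,"tx":-14.6,"ty":1.6,"tz":0,"fingers":60},{"rx":0,"ry":0,"rz":-8.4,"tx":-14.6,"ty":1.6,"tz":0,"fingers":60},{"rx":0,"ry":0,"rz":-8.4,"tx":-14.6,"ty":1.6,"tz":0,"fingers":60},{"rx":0,"ry":0,"rz":-8.4,"tx":-14.6,"ty":1.6,"tz":0,"fingers":60},{"rx":0,"ry":0,"rz":-8.4,"tx":-14.6,"ty":1.6,"tz":0,"fingers":60},{"rx":0,"ry":0,"rz":-8.4,"tx":-14.6,"ty":1.6,"tz":0,"fingers":60},{"rx":0,"ry":0,"rz":-8.4,"tx":-14.6,"ty":1.6,"tz":0,"fingers":60},{"rx":0,"ry":0,"rz":-8.4,"tx":-14.6,"ty":1.6,"tz":0,"fingers":60},{"rx":0,"ry":0,"rz":0,"tx":0,"ty":0,"tz":0,"fingers":60}]'
python3 - <<'E'
from h import *
st();im=grab('top','t5');im2=grab('scene','s5')
cv2.imwrite('pics/c5.png',np.hstack([cv2.resize(im[150:270,190:310,::-1],(400,400),interpolation=2),cv2.resize(im2[240:360,325:445,::-1],(400,400),interpolation=2)]))
E
```

```text
t: 7.9
position: [604.8, 180.7, 297.5]
ee_rot: [-2.796, 1.568, -3.017]
contact_force: [1.8, -0.2, 0.2]
opening: 59.9
t: 8.9
position: [472.6, 195.4, 297.4]
ee_rot: [-2.282, 1.571, 2.463]
contact_force: [-0.4, -0.2, 1.2]
opening: 59.8
t 8.9 p [472.6 195.4 297.4] F [-0.4 -0.2  1.2] open 59.8 q [0.19 0.04 2.06 0.   1.04 1.73]
tool x [-1.e-04  1.e-04 -1.e+00] jaw [ 0.032 -0.999 -0.   ] jawdeg -88.16
```

View pics/c5.png

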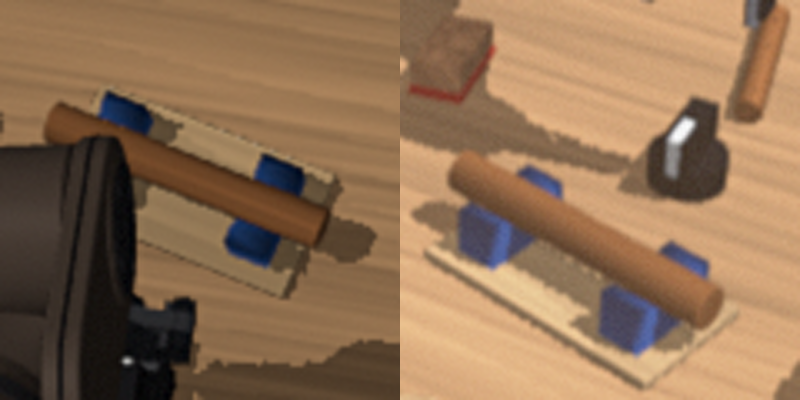

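The dowel sits in both Vs, with top ends near (206.5,187) and (285,217.5). I check its centre numerically and refine the knob position from the new scene image.

```bash
python3 - <<'E'
from h import *
A,B=onz('top',(206.5,186.9),37.8),onz('top',(285.1,217.5),37.8);print('dowel',(A+B)/2,np.linalg.norm(A-B))
C=np.array([604.5,182,0]);a=np.radians(77.1);u=np.array([np.cos(a),np.sin(a),0])
for px in((325+711/3.333-120,240+302/3.333),(325+462/3.333-120,240+168/3.333)):
    o,d=ray('scene',px);s=np.linalg.solve(np.c_[d,-u,[0,0,-1.]],C-o);print('along',s[1].round(1),'z',s[2].round(1))
def dark(f,x,y,w,h,th):
    im=cv2.imread(f);m=np.zeros(im.shape[:2],np.uint8);m[y:y+h,x:x+w]=(im[y:y+h,x:x+w].max(2)<th)*255
    k=max(cv2.findContours(m,0,1)[0],key=cv2.contourArea);return cv2.boundingRect(k),k
# predicted silhouettes of a disc of the skirt vs dark region bounds
th=np.linspace(0,2*np.pi,90)
for f,n,box in(('pics/top0.png','top',(212,240,36,45)),('pics/sc0.png','scene',(393,265,40,42))):
    for t in(60,75): print(n,t,dark(f,*box,t)[0])
    for o in((474,195),):
        P=np.array([proj(n,[o[0]+26*np.cos(q),o[1]+26*np.sin(q),z]) for q in th for z in(0,22)]);print(' pred',P.min(0),P.max(0))
P=np.array([proj('top',[621.7+19.5*np.cos(q),-177.4+19.5*np.sin(q),33]) for q in th]);print('bush r?',P.min(0),P.max(0),dark('pics/top0.png',395,200,40,40,60)[0])
E
```

```text
dowel [606.3  182.45  37.8 ] 183.18725392341028
along 95.8 z 42.5
along -93.6 z 38.8
top 60 (217, 247, 26, 29)
top 75 (217, 247, 31, 30)
 pred [216.2 250.5] [242.4 276.4]Traceback (most recent call last):
  File "<stdin>", line 12, in <module>
  File "<stdin>", line 8, in dark
ValueError: max() iterable argument is empty
```

The dowel is centred within a few mm (both views) and level to a few mm, within my measuring error. The knob silhouette fits an origin of (474.5,194.5). Descend and grip the bar.

```bash
python3 -m handwheel '[{"rx":0,"ry":0,"rz":0,"tx":1.9,"ty":-0.9,"tz":-30,"fingers":60},{"rx":0,"ry":0,"rz":0,"tx":0,"ty":0,"tz":-30,"fingers":60},{"rx":0,"ry":0,"rz":0,"tx":0,"ty":0,"tz":-20,"fingers":60},{"rx":0,"ry":0,"rz":0,"tx":0,"ty":0,"tz":-12,"fingers":60},{"rx":0,"ry":0,"rz":0,"tx":0,"ty":0,"tz":-6,"fingers":60},{"rx":0,"ry":0,"rz":0,"tx":0,"ty":0,"tz":0,"fingers":60}]' && python3 -m handwheel '[{"rx":0,"ry":0,"rz":0,"tx":0,"ty":0,"tz":0,"fingers":30},{"rx":0,"ry":0,"rz":0,"tx":0,"ty":0,"tz":0,"fingers":0},{"rx":0,"ry":0,"rz":0,"tx":0,"ty":0,"tz":0,"fingers":0},{"rx":0,"ry":0,"rz":0,"tx":0,"ty":0,"tz":0,"fingers":0},{"rx":0,"ry":0,"rz":0,"tx":0,"ty":0,"tz":0,"fingers":0}]' && python3 -c "
from h import *
st()"
```

```text
t: 9.6
position: [476.1, 194.2, 198.6]
ee_rot: [-1.375, 1.57, -2.914]
contact_force: [-1.0, 0.4, 0.9]
opening: 59.8
t: 10.1
position: [476.4, 194.4, 200.0]
ee_rot: [1.733, 1.568, 0.194]
contact_force: [-0.3, -0.8, 5.0]
opening: 19.0
t 10.1 p [476.4 194.4 200. ] F [-0.3 -0.8  5. ] open 19.0 q [0.19 0.21 2.09 0.   0.84 1.73]
tool x [ 2.4e-03  5.0e-04 -1.0e+00] jaw [ 0.031 -1.    -0.   ] jawdeg -88.21
```

```bash
python3 -m handwheel '[{"rx":0,"ry":0,"rz":0,"tx":0,"ty":0,"tz":10,"fingers":0},{"rx":0,"ry":0,"rz":0,"tx":0,"ty":0,"tz":30,"fingers":0},{"rx":0,"ry":0,"rz":0,"tx":0,"ty":0,"tz":40,"fingers":0},{"rx":0,"ry":0,"rz":0,"tx":12.2,"ty":-30.9,"tz":20,"fingers":0},{"rx":0,"ry":0,"rz":0,"tx":12.3,"ty":-31,"tz":0,"fingers":0},{"rx":0,"ry":0,"rz":0,"tx":12.3,"ty":-31,"tz":0,"fingers":0},{"rx":0,"ry":0,"rz":0,"tx":12.3,"ty":-31,"tz":0,"fingers":0},{"rx":0,"ry":0,"rz":5.6,"tx":12.3,"ty":-31,"tz":0,"fingers":0},{"rx":0,"ry":0,"rz":5.6,"tx":12.3,"ty":-31,"tz":0,"fingers":0},{"rx":0,"ry":0,"rz":0,"tx":12.3,"ty":-31,"tz":0,"fingers":0}]' && python3 -m handwheel '[{"rx":0,"ry":0,"rz":0,"tx":12.3,"ty":-31,"tz":0,"fingers":0},{"rx":0,"ry":0,"rz":0,"tx":12.3,"ty":-31,"tz":0,"fingers":0},{"rx":0,"ry":0,"rz":0,"tx":12.3,"ty":-31,"tz":0,"fingers":0},{"rx":0,"ry":0,"rz":0,"tx":12.3,"ty":-31,"tz":0,"fingers":0},{"rx":0,"ry":0,"rz":0,"tx":12.3,"ty":-31,"tz":0,"fingers":0},{"rx":0,"ry":0,"rz":0,"tx":0,"ty":0,"tz":-20,"fingers":0},{"rx":0,"ry":0,"rz":0,"tx":0,"ty":0,"tz":0,"fingers":0},{"rx":0,"ry":0,"rz":0,"tx":0,"ty":0,"tz":0,"fingers":0}]'
python3 - <<'E'
from h import *
st();im2=grab('scene','s6')
cv2.imwrite('pics/c6.png',cv2.resize(im2[195:300,180:285,::-1],(600,600),interpolation=2))
E
```

```text
t: 11.1
position: [561.6, -23.9, 298.6]
ee_rot: [-2.073, 1.57, 2.868]
contact_force: [0.1, 0.6, -0.6]
opening: 18.7
t: 11.9
position: [622.6, -177.2, 277.8]
ee_rot: [-2.278, 1.568, 2.661]
contact_force: [-0.1, -0.3, -0.6]
opening: 18.7
t 11.9 p [ 622.6 -177.2  277.8] F [-0.1 -0.3 -0.6] open 18.7 q [-0.43  0.35  1.74  0.    1.05  0.91]
tool x [-0.0029  0.0015 -1.    ] jaw [ 0.225 -0.974 -0.002] jawdeg -77.02
```

View pics/c6.png

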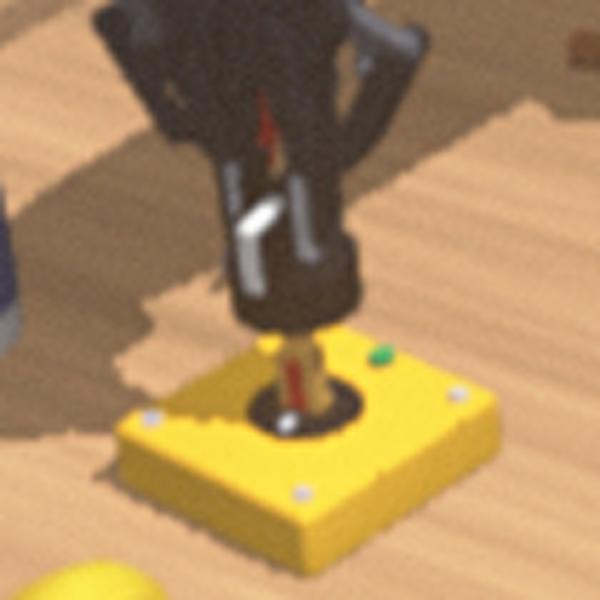

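Knob held upright over the shaft: white stripe end at about (222,235), tick at (230,268.6), bush centre at (233.2,265.5). I compare these with the predictions.

```bash
python3 - <<'E'
from h import *
a=np.radians(13);o=np.array([622.6-1.9*np.cos(a),-177.2-1.9*np.sin(a),77.8]);R=np.array([[np.cos(a),-np.sin(a),0],[np.sin(a),np.cos(a),0],[0,0,1]])
c=lambda x,y:(round(180+x/5.714-.4,1),round(195+y/5.714-.4,1))
print('stripe end pred',proj('scene',o+R@[30,0,48]),'seen',c(243,232)); print('stripe end lower pred',proj('scene',o+R@[30,0,22]),'seen',c(254,293))
th=np.linspace(0,2*np.pi,90)
P=np.array([proj('scene',o+R@[26*np.cos(q),26*np.sin(q),z]) for q in th for z in(0,22)]);print('skirt',P.min(0),P.max(0),'seen cols',c(232,0)[0],c(361,0)[0],'bottom',c(0,335)[1])
S=np.array([621.7,-177.4,0])
for r in (20,21):
  P=np.array([proj('scene',S+[r*np.cos(q),r*np.sin(q),33]) for q in th]);print('bush',r,P.min(0),P.max(0),'seen',c(247,375),c(365,438))
for w in(5,10,13,16,20):
  b=np.radians(w);print(w,'tick',proj('scene',S+[16*np.cos(b),16*np.sin(b),33]))
P=np.array([proj('scene',S+[10*np.cos(q),10*np.sin(q),z]) for q in th for z in(33,45)]);print('shaft cols',P.min(0),P.max(0),'seen',c(278,0),c(333,0))
# tick/bush subpixel in both pictures
for f,n,(x,y,w,h) in(('pics/s6.png','scene',(222,260,14,12)),('pics/top0.png','top',(405,208,14,12))):
  im=cv2.imread(f)[y:y+h,x:x+w].astype(float).min(2);wt=np.clip(im-85,0,None);yy,xx=np.mgrid[y:y+h,x:x+w]
  p=((xx*wt).sum()/wt.sum(),(yy*wt).sum()/wt.sum());q=onz(n,p,33);print('tick',n,p,q,np.degrees(np.arctan2(q[1]+177.4,q[0]-621.7)))
E
```

```text
stripe end pred [222.3 235.9] seen (222.1, 235.2)
stripe end lower pred [223.6 246.3] seen (224.1, 245.9)
skirt [218.2 233.7] [242.8 254.3] seen cols 220.2 242.8 bottom 253.2
bush 20 [224.1 260.3] [241.8 270. ] seen (222.8, 260.2) (243.5, 271.3)
bush 21 [223.7 260.1] [242.3 270.2] seen (222.8, 260.2) (243.5, 271.3)
5 tick [228.9 268.6]
10 tick [229.4 268.7]
13 tick [229.7 268.8]
16 tick [230.1 268.8]
20 tick [230.5 268.9]
shaft cols [228.  258.2] [237.4 267.5] seen (228.3, 194.6) (237.9, 194.6)
tick scene (np.float64(229.8249075215783), np.float64(268.5104808877928)) [ 636.3 -174.3   33. ] 11.98751194346055
tick top (np.float64(412.06048387096774), np.float64(214.7741935483871)) [ 638.3 -173.1   33. ] 14.52247603419312
```

Everything agrees to about 1 mm and 2° (tick at 12–14.5°). I shift +1 mm in x and feel my way down. Tip entry is at TCP ~260, home at ~242, bottom at ~236.

```bash
python3 -m handwheel '[{"rx":0,"ry":0,"rz":0,"tx":1,"ty":0,"tz":-8,"fingers":0},{"rx":0,"ry":0,"rz":0,"tx":0,"ty":0,"tz":-8,"fingers":0},{"rx":0,"ry":0,"rz":0,"tx":0,"ty":0,"tz":0,"fingers":0}]' && python3 -m handwheel '[{"rx":0,"ry":0,"rz":0,"tx":0,"ty":0,"tz":-3,"fingers":0},{"rx":0,"ry":0,"rz":0,"tx":0,"ty":0,"tz":0,"fingers":0}]' && python3 -m handwheel '[{"rx":0,"ry":0,"rz":0,"tx":0,"ty":0,"tz":-2,"fingers":0},{"rx":0,"ry":0,"rz":0,"tx":0,"ty":0,"tz":0,"fingers":0}]'  && python3 -m handwheel '[{"rx":0,"ry":0,"rz":0,"tx":0,"ty":0,"tz":-2,"fingers":0},{"rx":0,"ry":0,"rz":0,"tx":0,"ty":0,"tz":0,"fingers":0}]'
```

```text
t: 12.25
position: [623.7, -176.9, 261.1]
ee_rot: [-2.223, 1.568, 2.716]
contact_force: [-0.2, 0.1, -1.1]
opening: 18.6
t: 12.45
position: [624.1, -177.5, 259.4]
ee_rot: [-2.224, 1.57, 2.715]
contact_force: [-0.2, -0.2, -1.3]
opening: 18.9
t: 12.65
position: [624.2, -177.7, 257.7]
ee_rot: [-2.213, 1.571, 2.725]
contact_force: [0.0, -0.1, -1.8]
opening: 18.6
t: 12.85
position: [624.1, -177.6, 255.5]
ee_rot: [-2.446, 1.57, 2.493]
contact_force: [0.3, 1.2, -0.4]
opening: 18.9
```

```bash
python3 -m handwheel '[{"rx":0,"ry":0,"rz":0,"tx":0,"ty":0,"tz":-3,"fingers":0},{"rx":0,"ry":0,"rz":0,"tx":0,"ty":0,"tz":0,"fingers":0}]' && python3 -m handwheel '[{"rx":0,"ry":0,"rz":0,"tx":0,"ty":0,"tz":-3,"fingers":0},{"rx":0,"ry":0,"rz":0,"tx":0,"ty":0,"tz":0,"fingers":0}]' && python3 -m handwheel '[{"rx":0,"ry":0,"rz":0,"tx":0,"ty":0,"tz":-3,"fingers":0},{"rx":0,"ry":0,"rz":0,"tx":0,"ty":0,"tz":0,"fingers":0}]'
```

```text
t: 13.05
position: [624.3, -177.5, 252.5]
ee_rot: [2.032, 1.57, 0.688]
contact_force: [0.5, 0.8, -1.7]
opening: 18.9
t: 13.25
position: [624.3, -177.5, 249.4]
ee_rot: [2.146, 1.57, 0.801]
contact_force: [1.1, 0.4, -1.2]
opening: 18.5
t: 13.45
position: [624.3, -177.5, 246.4]
ee_rot: [2.222, 1.57, 0.877]
contact_force: [1.8, 1.3, -1.1]
opening: 18.9
```

The shaft is 14 mm into the bore with almost no force, so the key matches. Continue to home and then press.

```bash
python3 -m handwheel '[{"rx":0,"ry":0,"rz":0,"tx":0,"ty":0,"tz":-3,"fingers":0},{"rx":0,"ry":0,"rz":0,"tx":0,"ty":0,"tz":0,"fingers":0}]' && python3 -m handwheel '[{"rx":0,"ry":0,"rz":0,"tx":0,"ty":0,"tz":-2,"fingers":0},{"rx":0,"ry":0,"rz":0,"tx":0,"ty":0,"tz":0,"fingers":0}]' && python3 -m handwheel '[{"rx":0,"ry":0,"rz":0,"tx":0,"ty":0,"tz":-2,"fingers":0},{"rx":0,"ry":0,"rz":0,"tx":0,"ty":0,"tz":0,"fingers":0}]' && python3 -m handwheel '[{"rx":0,"ry":0,"rz":0,"tx":0,"ty":0,"tz":-2,"fingers":0},{"rx":0,"ry":0,"rz":0,"tx":0,"ty":0,"tz":0,"fingers":0}]' && python3 -m handwheel '[{"rx":0,"ry":0,"rz":0,"tx":0,"ty":0,"tz":-2,"fingers":0},{"rx":0,"ry":0,"rz":0,"tx":0,"ty":0,"tz":0,"fingers":0}]'
```

```text
t: 13.65
position: [624.3, -177.5, 243.5]
ee_rot: [2.093, 1.57, 0.748]
contact_force: [1.4, 2.7, -0.7]
opening: 18.7
t: 13.85
position: [624.4, -177.5, 242.0]
ee_rot: [1.838, 1.57, 0.494]
contact_force: [1.1, 1.8, 2.6]
opening: 19.1
t: 14.05
position: [624.4, -177.5, 240.1]
ee_rot: [1.853, 1.57, 0.508]
contact_force: [0.9, 3.1, 3.7]
opening: 18.8
t: 14.25
position: [624.4, -177.5, 238.2]
ee_rot: [1.861, 1.57, 0.517]
contact_force: [0.8, 4.4, 5.6]
opening: 18.7
t: 14.45
position: [624.4, -177.5, 236.5]
ee_rot: [2.154, 1.57, 0.809]
contact_force: [-0.8, 3.9, 7.4]
opening: 18.5
```

Home at 242 as predicted, and the spring is now compressing. Press to the stop with some extra force.

```bash
python3 -m handwheel '[{"rx":0,"ry":0,"rz":0,"tx":0,"ty":0,"tz":-2,"fingers":0},{"rx":0,"ry":0,"rz":0,"tx":0,"ty":0,"tz":0,"fingers":0}]' && python3 -m handwheel '[{"rx":0,"ry":0,"rz":0,"tx":0,"ty":0,"tz":-2,"fingers":0},{"rx":0,"ry":0,"rz":0,"tx":0,"ty":0,"tz":0,"fingers":0},{"rx":0,"ry":0,"rz":0,"tx":0,"ty":0,"tz":0,"fingers":0}]'
```

```text
t: 14.65
position: [624.6, -177.6, 235.9]
ee_rot: [-2.668, 1.57, 2.271]
contact_force: [-3.1, 5.0, 11.4]
opening: 18.9
t: 14.95
position: [624.8, -177.6, 235.8]
ee_rot: [-2.249, 1.57, 2.691]
contact_force: [-5.5, 6.3, 19.0]
opening: 18.9
```

The arm stalled at z 235.8 with 19 N, which is the bottom stop. One last look before handing in.

```bash
python3 - <<'E'
from h import *
st();im2=grab('scene','s7')
cv2.imwrite('pics/c7.png',np.hstack([cv2.resize(im2[195:300,180:285,::-1],(400,400),interpolation=2),cv2.resize(im2[240:360,325:445,::-1],(400,400),interpolation=2)]))
E
```

```text
t 14.95 p [ 624.8 -177.6  235.8] F [-5.5  6.3 19. ] open 18.9 q [-0.43  0.41  1.75  0.    0.98  0.91]
tool x [-9.e-04  5.e-04 -1.e+00] jaw [ 0.225 -0.974 -0.001] jawdeg -77.0
```

View pics/c7.png

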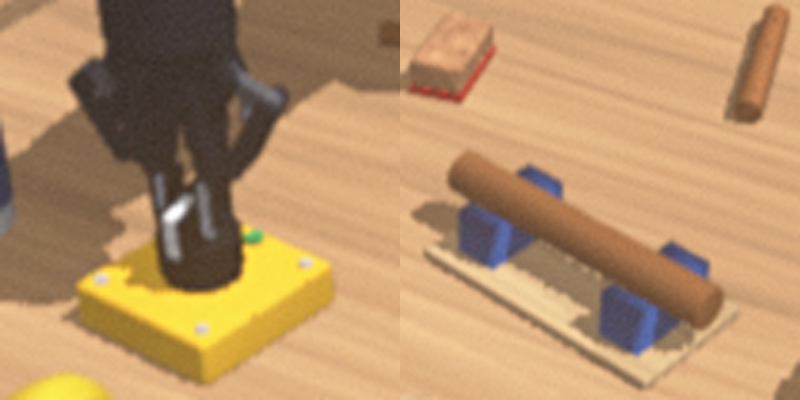

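The knob is down over the bush (crop about (200,255)), still gripped and upright. The dowel is unmoved in both Vs. Handing in.

```bash
python3 -c "
from rig import ctrl
print(ctrl.close_job())"
```

```text
the job is handed in; nothing more can be done
None
```

The job is handed in at t ≈ 15 s of the 56 s allowed, with both parts done in the order asked. No verdict was reported.

- **Dowel:** I laid the largest dowel in both V-blocks and let go of it. It seated at the predicted height. The image checks put its centre within about 2 mm of the seat point. The two ends measured 4 mm apart in height (42.5 and 38.8 mm), which I took as measuring error. The last picture shows it unmoved.
- **Knob:** I turned it about 11° so its stripe matched the shaft's flat. The tick that marks the flat read 12.0° in one camera and 14.5° in the other, so I used 13°. It slid on with almost no resistance and came home at the predicted height. I then pressed it 6 mm, until the arm stalled at z = 235.8 mm with 19 N of upward force. It was still gripped and pressed down at hand-in, with about 8 N of sideways force that I left alone.
- **Other problems:** The first two move commands were refused because rows need every key, and nothing moved. From the top camera the wrist hid the dowel during its grasp and most of it over the cradle. I checked those from the scene camera instead.
- **Not checked:** I did not compare the bystanders' positions before and after. I saw no unexpected contact forces.

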